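# Put the stray plug housing away in the parts drawer

## Robot

A 6-joint arm with a two-finger parallel gripper is mounted at the origin on the work surface. World frame = base frame: x ahead of the robot, y to its left, z up, the work surface at z = 0. Lengths are in m, angles in degrees, forces in N, time in s.
With the tool pointing down it reaches from about 0.3 to 0.75 m from the base axis. Payload 8.5 kg.
Tool frame: the origin (TCP) lies on the centre line of the jaws, within the pads' length; the fingertips stand nose_length ahead of it and the grasp point (between the pads) lies 8 mm behind it (nose_length is the distance from the TCP to the fingertips, in m); z points along the fingers, y is the line along which they close (so a half turn about z gives the same grasp; the last joint's range is limited). The gripper opens to 88 mm and grips with 3 to 60 N. Pads are 18 mm wide; open, the fingers measure 123 mm over their backs; the gripper's body (75 mm by 187 mm) begins 45 mm behind the grasp point.
Start: joints at [-78.111, 21.807, 74.336, -0, 83.858, -12.336], TCP at [0.226, -0.502, 0.25] pointing down, gripper open.
Joint ranges: [-178.18, 178.18], [-50.72, 133.34], [12.68, 142.11], [-81.47, 261.47], [9.98, 163.14], [-165.26, 165.26]. Speed limits (degrees/s): [136.94, 136.94, 180, 180, 180, 180].

## Interface

Orientations are given as a 3x3 rotation matrix whose columns are the frame's x, y, z axes.
In Python, from station import * gives the robot as it stands.
- The arm moves only by the tool apply_moves, never from a script. Its argument "motion" is a list of rows, each a list of 7 numbers: the turn, a rotation vector about the tool's x, y, z in units of 8 degrees (1.0 is 8 degrees), then the shift along the tool's x, y, z in units of 20 mm (1.0 is 20 mm), then the closure, from -1 (fully open) to 1 (shut). In form: [[wx, wy, wz, x, y, z, claw], ...]. A call has 1 to 10 rows; each row shifts and turns the commanded pose from where the row before left it, along the tool's axes as they then stand; what a row does not reach is not made up. A row lasts 1/8 s, in which the tool goes at most 62.5 mm and 10.7 degrees, less where a joint would pass 70% of its speed; a pose out of reach is approached as far as the arm can. A call with a number of a shift or a turn outside -1 to 1 is refused whole. A call with a gripper value outside its range is refused whole. The fingers move at their own pace and stop on an object; "grip_force" is the grip in N (left out, the last holds). Time passes only in rows, so rows that do not move let the fingers close. It gives the time, the measured TCP pose, the force, the opening and the grip force at its end, in the units of the state.
- state(): the state, without advancing time (a new reading comes with each control period).
- capture(name): name is "scene" or "top" or "wrist"; returns a dict with "frame" (420x560x3 uint8, red, green, blue), "intrinsics" (3x3 intrinsics, pixels), "T" (4x4, takes a point from camera to world coordinates); the wrist camera has in their place "T_tool_cam" (4x4, takes a point from camera to tool coordinates, whose origin is the TCP and whose axes are the flange's). Camera axes: x right, y down, z forward; pixel columns grow to the right and rows downward; lengths in m; the calibration is good to about 2 mm. A picture is of the moment at which its call begins: read the wrist's pose just before it. There is no depth.
- job_done(): hands the job in; it is judged then, once.
The state is a dict: "clock": time; "qpos": joint angles; "joint_velocities": joint speeds; "effort": joint torques, N m; "position": TCP position; "eef_rot": TCP orientation; "wrist_force": force on the tool from outside, world axes, zero at the start; "moment": the same for the moment, N m; "opening": finger opening in m; "finger_force": force on a finger pad.
Only numpy, scipy, OpenCV 4.12 (cv2) and the standard library are available. Lean on these libraries where they do the work, as an engineer would, in place of code of your own. Each camera call takes 0.05 s, during which the arm holds its last target. There are 200 camera calls.

## Task

Pull the drawer of the grey unit right out until you feel it come up against its stop, put the black plug housing that lies by itself on the bench into the bin in the drawer that holds the others of its shape, and push the drawer fully shut. Keep the other parts in their bins, and leave the other things on the bench where they are.

Things in the scene. Friction and masses are not known exactly. Their poses are not given: they have to be found in the camera images.
- drawer_handle (a point): middle of the bar handle of the grey metal drawer unit (fixed): a round bar 10 thick and 100 long along the unit's y, its axis 42 in front of the drawer's panel and 48 above the bench, on two end posts. Moves with the drawer; its axes are the unit's: z up, the drawer slides out along -x, roughly to the robot's right. The unit is 240 deep x 180 wide x 85 high, with one drawer.
- drawer (a joint): how far the drawer is out, in m: 0 fully shut; it starts a little open. It grows until the slide meets its end stop, at roughly 0.2, which is to be felt. Sliding takes about 2 N. Drawer box inside: 196 (x) x 136 (y), walls 35 above its floor, which lies 19 above the bench; the front panel is 174 wide and 15 thick, its top edge 74 above the bench.
- bin_plugs: the bin that holds two plug housings, side by side in its +y half; its -y half is free. An open blue bin standing loose in the drawer, 85 (x, along the slide) x 130 (y) x 28 high outside, walls and floor 3. Origin: centre of its underside, z up. The two bins are alike and stand one behind the other, either one in front.
- bin_rounds: the bin that holds three round fittings. An open blue bin standing loose in the drawer, 85 (x, along the slide) x 130 (y) x 28 high outside, walls and floor 3. Origin: centre of its underside, z up. The two bins are alike and stand one behind the other, either one in front.
- stray: the one left on the bench. A plug housing: black body 42 x 20 x 16 (long, wide, high), a steel nose 12 x 8 and 10 long at its +x end, a round black tail 10 across and 10 long at its -x end; 62 long in all, 30 g. Origin: centre of the underside of the body; x along its length, z up.
- plug_a: in its bin from the start. A plug housing: black body 42 x 20 x 16 (long, wide, high), a steel nose 12 x 8 and 10 long at its +x end, a round black tail 10 across and 10 long at its -x end; 62 long in all, 30 g. Origin: centre of the underside of the body; x along its length, z up.
- plug_b: as plug_a.
- round_a: in its bin from the start. A round fitting: black mushroom-like turned part, 32 across, 27 high, foot 30 across. Origin: centre of its foot, z up.
- round_b: as round_a.
- round_c: as round_a.
- tape: a roll of yellow tape lying flat, 96 across, 24 high; bystander. Origin: centre of its underside.
- driver: a screwdriver lying on the bench; bystander. Origin: under its middle, x along it.
- jar: a brown jar, 56 across, 60 high, standing; bystander. Origin: centre of its underside.
- boards: a stack of green boards, 77 x 59 x 36 high; bystander. Origin: centre of its underside.
Things that resemble listed ones, but are neither listed nor needed, are in the scene too. What is shaped like the stray but green, purple or yellow is not meant.

How it is judged:
By the outcome, as a careful person would: the job done as asked, in the order asked, and still so for the second after the job is handed in, with the robot touching nothing.
It also fails if it takes over 58 s, if anything falls off the work surface, if the arm or the gripper's body presses on something with over 40 N, if the wrist force passes 120 N, or if a joint passes its speed limit or range.

## Working session

There is one attempt and no reset: what is moved stays moved. The work goes in short steps, Python scripts to look and compute and a tool call to move; the robot and the scene stay as the last step left them, time stands still between calls to the robot, and variables do not carry over. Pictures are saved under pics/ and viewed, at most 10 in all, crops included, and the job is handed in when it is done.

Besides the shell and the picture viewer there is one more tool, called after ">>>" as name([rows], argument=value, ...), one row to a line, values as JSON. apply_moves: Moves the arm, as the interface text tells. Shifts and turns lie within -1 to 1; 1 stands for 20 mm of shift or 8 degrees of turn. Its arguments: {"type":"object","properties":{"motion":{"type":"array","items":{"type":"array","items":{"type":"number"}}},"grip_force":{"type":"number"}},"required":["motion"]}

```bash
mkdir -p pics; ls; python3 - <<'E'
from station import *
import cv2,numpy as np,pickle
s=state();print(s)
d={}
for n in("scene","top"):
    c=capture(n);d[n]=c;cv2.imwrite(f"pics/{n}0.png",c["frame"][:,:,::-1]);print(n,c["intrinsics"],c["T"])
pickle.dump(d,open("c0.pkl","wb"))
E
```

```text
pics
{'clock': 0.0, 'qpos': array([-7.81125399e+01,  2.18392664e+01,  7.43845011e+01, -1.72182507e-04,
        8.38604983e+01, -1.23363488e+01]), 'joint_velocities': array([-0.06701649,  0.01179433, -0.11062578, -0.05332777, -0.02782964,
        0.01728612]), 'effort': array([-6.63417745e-05, -4.37931454e+01, -2.24553734e+01,  7.13332091e-02,
        3.53169709e-02, -9.74925570e-05]), 'position': array([ 0.22559971, -0.50129726,  0.24915542]), 'eef_rot': array([[ 9.11949612e-01,  4.10302099e-01, -3.05876366e-04],
       [ 4.10302095e-01, -9.11948530e-01,  1.43855830e-03],
       [ 3.11299986e-04, -1.43739440e-03, -9.99998918e-01]]), 'wrist_force': array([-0.94512793,  0.27996432, -0.11121451]), 'moment': array([-0.00080711,  0.00713918,  0.03299186]), 'finger_force': 0.0, 'opening': 0.08803617462585078}
scene [[408.85583777   0.         277.04421902]
 [  0.         408.85583777 206.81355232]
 [  0.           0.           1.        ]] [[ 0.5739734   0.51987781 -0.63267811  1.09436242]
 [ 0.81882592 -0.35600929  0.45031267 -0.43179182]
 [ 0.00886827 -0.77652073 -0.63002929  0.63164874]
 [ 0.          0.          0.          1.        ]]
top [[478.16862595   0.         275.66134818]
 [  0.         478.16862595 212.06103958]
 [  0.           0.           1.        ]] [[-0.01758247 -0.99300102  0.11678965  0.4095696 ]
 [-0.99961048  0.01492599 -0.0235817   0.00616464]
 [ 0.02167345 -0.11715878 -0.99287667  1.07901793]
 [ 0.          0.          0.          1.        ]]
```

View pics/scene0.png

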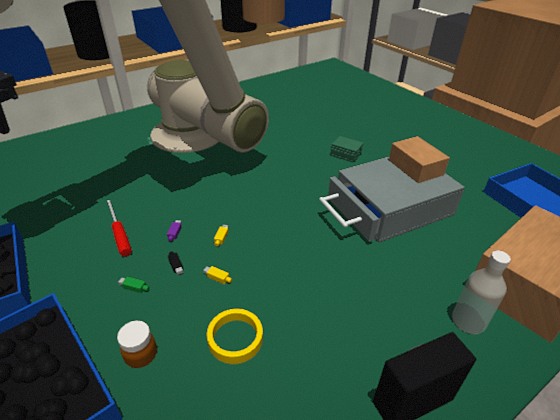

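View pics/top0.png

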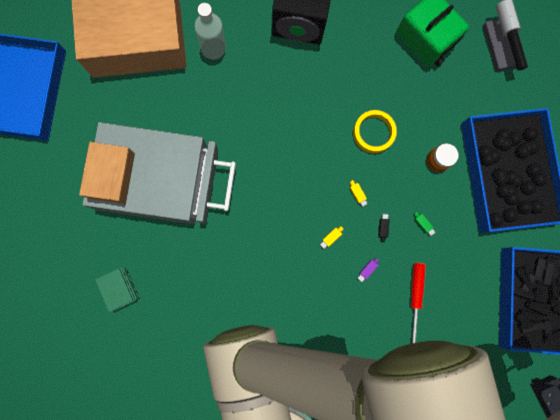

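The candidates shaped like the stray in the top view are black (384,226), yellow (358,193), yellow (332,237), purple (369,269) and green (424,223). The black one fits, since it is the only black plug lying alone. The handle bar is at about (231,186), and the drawer opens to image right. Next I'll measure these and enlarge a crop to confirm.

```bash
cat > h.py <<'E'
import numpy as np,cv2
def ray(c,u,v,z):
    K=c["intrinsics"];T=c["T"];d=T[:3,:3]@np.linalg.solve(K,[u,v,1.]);o=T[:3,3]
    return o+d*(z-o[2])/d[2]
def proj(c,p):
    T=np.linalg.inv(c["T"]);q=c["intrinsics"]@(T[:3,:3]@np.asarray(p)+T[:3,3]);return q[:2]/q[2]
def move(s,p,x=None):
    """shift in tool axes (units of 20mm) to p; turn about z (units of 8 deg) to set closing-axis yaw x"""
    R=s["eef_rot"];return (R.T@(np.asarray(p)-s["position"])/0.02).round(2)
E
python3 - <<'E'
import pickle,cv2,numpy as np
from h import *
d=pickle.load(open("c0.pkl","rb"));c=d["top"];f=c["frame"];hsv=cv2.cvtColor(f,cv2.COLOR_RGB2HSV)
def blobs(m,x0,x1,y0,y1,amin):
    z=np.zeros_like(m);z[y0:y1,x0:x1]=m[y0:y1,x0:x1]
    return [q for q in cv2.findContours(z,cv2.RETR_EXTERNAL,cv2.CHAIN_APPROX_NONE)[0] if cv2.contourArea(q)>amin]
H=((hsv[...,1]<50)&(hsv[...,2]>170)).astype(np.uint8)
for q in blobs(H,205,245,150,220,20):
    print("handle box",cv2.boundingRect(q))
z=np.zeros_like(H);z[150:220,225:245]=H[150:220,225:245]
ys,xs=np.nonzero(z);P=np.array([ray(c,x,y,.051)[:2] for x,y in zip(xs,ys)])
m=P.mean(0);w,v=np.linalg.eigh(np.cov((P-m).T));print("bar",m,v[:,1],np.sqrt(w*12))
r=cv2.minAreaRect(P.astype(np.float32)*1000);print(r)
# black
B=((hsv[...,2]<45)).astype(np.uint8)
for q in blobs(B,365,405,205,250,20):
    r=cv2.minAreaRect(q);print("black",r, [ray(c,*p,.016)[:2].round(4).tolist() for p in cv2.boxPoints(r)], ray(c,*r[0],.012))
# nose
N=((hsv[...,1]<70)&(hsv[...,2]>90)).astype(np.uint8)
for q in blobs(N,365,405,205,250,3): print("nose",cv2.boundingRect(q),ray(c,*np.mean(q[:,0],0),.01))
for n,(a,b,e,g) in {"top":(300,160,140,130)}.items():
    k=cv2.resize(f[b:b+g,a:a+e],None,fx=4,fy=4,interpolation=cv2.INTER_CUBIC)
    k2=cv2.resize(f[120:225,80:240],None,fx=2,fy=2,interpolation=cv2.INTER_CUBIC)
    cv2.imwrite("pics/crop1.png",np.hstack([k])[:,:,::-1])
E
```

```text
handle box (207, 160, 28, 50)
bar [0.59665655 0.08212145] [-0.99426362  0.10695725] [0.01395392 0.11173337]
((590.5128173828125, 81.19155883789062), (19.652385711669922, 103.63079071044922), 89.57635498046875)
black ((383.0, 230.0), (8.0, 22.0), 0.0) [[0.4661, -0.2488], [0.5154, -0.2509], [0.5152, -0.269], [0.4658, -0.2667]] [ 0.49084193 -0.25984933  0.012     ]
nose (382, 214, 7, 5) [ 0.52264747 -0.26540537  0.01      ]
```

View pics/crop1.png

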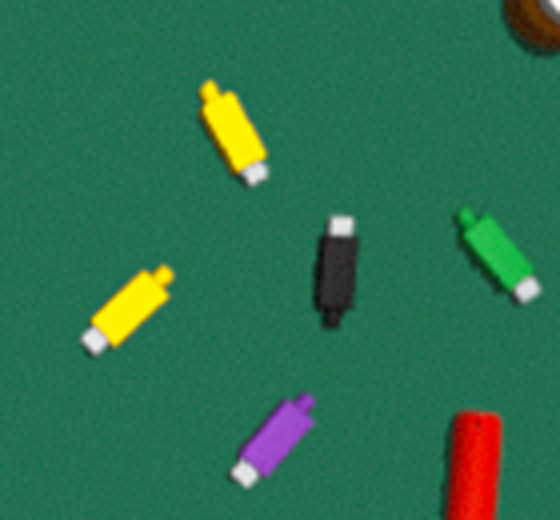

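```bash
python3 - <<'E'
import pickle,cv2,numpy as np,station
from h import *
print([n for n in dir(station) if n[0]!='_'], getattr(station,'nose_length',None))
d=pickle.load(open("c0.pkl","rb"));c=d["top"];hsv=cv2.cvtColor(c["frame"],cv2.COLOR_RGB2HSV)
H=((hsv[...,1]<60)&(hsv[...,2]>150))
L=[]
for y in range(158,214):
    xs=[x for x in range(223,242) if H[y,x]]
    if xs: print(y,xs[0],xs[-1],end="; ")
    if 168<=y<=202: L.append(ray(c,np.mean(xs),y,.051)[:2])
L=np.array(L);vx=cv2.fitLine(L.astype(np.float32),cv2.DIST_HUBER,0,.001,.001).ravel();print("\nline",vx,np.degrees(np.arctan2(vx[1],vx[0])))
E
```

```text
['Unreachable', 'capture', 'job_done', 'nose_length', 'state'] 0.011
161 223 233; 162 223 234; 163 223 234; 164 223 234; 165 223 234; 166 228 234; 167 230 234; 168 230 234; 169 230 233; 170 230 233; 171 230 233; 172 230 233; 173 229 233; 174 229 233; 175 229 232; 176 229 232; 177 229 232; 178 229 232; 179 228 232; 180 228 232; 181 228 231; 182 228 231; 183 228 231; 184 228 231; 185 227 231; 186 227 231; 187 227 231; 188 227 230; 189 227 230; 190 227 230; 191 227 230; 192 226 230; 193 226 230; 194 226 229; 195 226 229; 196 226 229; 197 226 229; 198 225 229; 199 225 229; 200 225 229; 201 225 228; 202 225 228; 203 225 228; 204 224 228; 205 223 228; 206 223 228; 207 223 227; 208 223 227; 209 224 227; 210 225 226; 
line [ 0.98737323 -0.15841128  0.5926583   0.08165674] -9.114693
```

>>> apply_moves([
  [0, 0, 0.832, 0, 0, 0, 0.3],
  [0, 0, 0.832, 0, 0, 0, 0.3],
  [0, 0, 0.832, 0, 0, 0, 0.3],
  [0, 0, 0.832, 0, 0, 0, 0.3],
  [0, 0, 0.832, 0, 0, 0, 0.3],
  [0, 0, 0, 0.42, -1, 0, 0.3],
  [0, 0, 0, 0.42, -1, 0, 0.3],
  [0, 0, 0, 0.42, -1, 0, 0.3],
  [0, 0, 0, 0.42, -1, 0, 0.3],
  [0, 0, 0, 0.42, -1, 0, 0.3],
], grip_force=30)

```text
clock: 1.35
position: [0.2837, -0.4079, 0.2499]
eef_rot: [[0.988, -0.157, 0.0], [-0.157, -0.988, -0.0], [0.0, 0.0, -1.0]]
wrist_force: [-0.5, 0.5, -0.1]
opening: 0.0308
finger_force: 0.0
```

>>> apply_moves([
  [0, 0, 0, 0.42, -1, 0, 0.3],
  [0, 0, 0, 0.42, -1, 0, 0.3],
  [0, 0, 0, 0.42, -1, 0, 0.3],
  [0, 0, 0, 0.42, -1, 0, 0.3],
  [0, 0, 0, 0.42, -1, 0, 0.3],
  [0, 0, 0, 0.42, -1, 0, 0.3],
  [0, 0, 0, 0.42, -1, 0, 0.3],
  [0, 0, 0, 0.42, -1, 0, 0.3],
  [0, 0, 0, 0.42, -1, 0, 0.3],
  [0, 0, 0, 0.42, -1, 0, 0.3],
])

```text
clock: 2.6
position: [0.3978, -0.2238, 0.2498]
eef_rot: [[0.988, -0.157, 0.0], [-0.157, -0.988, -0.0], [0.0, 0.0, -1.0]]
wrist_force: [0.2, 1.1, -0.0]
opening: 0.0308
finger_force: 0.0
```

>>> apply_moves([
  [0, 0, 0, 0.42, -1, 0, 0.3],
  [0, 0, 0, 0.42, -1, 0, 0.3],
  [0, 0, 0, 0.42, -1, 0, 0.3],
  [0, 0, 0, 0.42, -1, 0, 0.3],
  [0, 0, 0, 0.42, -1, 0, 0.3],
  [0, 0, 0, 0.42, -1, 0, 0.3],
  [0, 0, 0, 0.42, -1, 0, 0.3],
  [0, 0, 0, 0.42, -1, 0, 0.3],
  [0, 0, 0, 0.42, -1, 0, 0.3],
  [0, 0, 0, 0.42, -1, 0, 0.3],
])

```text
clock: 3.85
position: [0.5119, -0.0394, 0.2497]
eef_rot: [[0.988, -0.157, -0.0], [-0.157, -0.988, -0.0], [-0.0, 0.0, -1.0]]
wrist_force: [-0.5, 0.2, 0.5]
opening: 0.0307
finger_force: 0.0
```

```bash
python3 - <<'E'
from station import *
import cv2,numpy as np
from h import *
import pickle
d=pickle.load(open("c0.pkl","rb"))["top"]
p=ray(d,229.3,185.5,.051);print("mid",p)
s=state();w=capture("wrist");w["T"]=None
pickle.dump((s,w),open("w1.pkl","wb"));cv2.imwrite("pics/w1.png",w["frame"][:,:,::-1])
print(s["clock"],s["position"],s["eef_rot"],s["qpos"],w["T_tool_cam"]);p[2]=.048+.25;print(move(s,p))
E
```

```text
mid [0.59017033 0.08157309 0.051     ]
3.85 [ 0.5119011  -0.03943543  0.2497398 ] [[ 9.87572907e-01 -1.57161548e-01 -2.43693143e-05]
 [-1.57161549e-01 -9.87572907e-01 -1.12645062e-05]
 [-2.22961273e-05  1.49544403e-05 -1.00000000e+00]] [-1.76345808e+01  1.81323570e+01  8.00215943e+01 -1.04866796e-03
  8.18471839e+01  8.14077485e+01] [[ 1.14284833e-03 -9.48045401e-01 -3.18133010e-01  8.29511528e-02]
 [ 9.99999340e-01  1.12119273e-03  2.51171550e-04 -5.34690714e-04]
 [ 1.18566387e-04 -3.18133088e-01  9.48046056e-01 -1.34204027e-01]
 [ 0.00000000e+00  0.00000000e+00  0.00000000e+00  1.00000000e+00]]
[ 2.91 -6.59 -2.41]
```

View pics/w1.png

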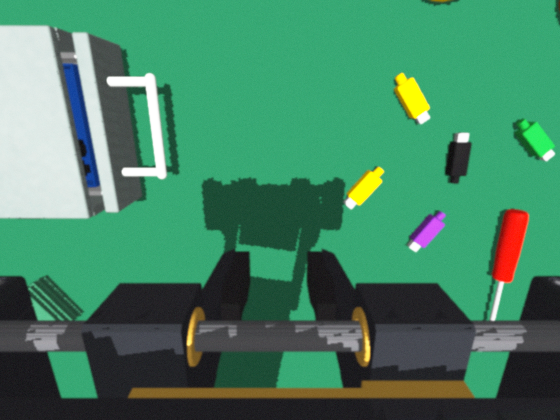

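The wrist view shows the whole handle bar, from (151,78) to (161,173). The black stray is at (459,157), with its nose up at (462,137). I'll cross-check the handle and the stray from this view.

```bash
cat >> h.py <<'E'
def wcam(s,w):
    T=np.eye(4);T[:3,:3]=s["eef_rot"];T[:3,3]=s["position"]
    return dict(frame=w["frame"],intrinsics=w["intrinsics"],T=T@w["T_tool_cam"])
E
python3 - <<'E'
import pickle,cv2,numpy as np
from h import *
s,w=pickle.load(open("w1.pkl","rb"));c=wcam(s,w);hsv=cv2.cvtColor(c["frame"],cv2.COLOR_RGB2HSV)
H=((hsv[...,1]<60)&(hsv[...,2]>180))
L=[];
for y in range(70,182):
    xs=[x for x in range(143,170) if H[y,x]]
    if xs and (y<80 or y>170): print(y,xs[0],xs[-1],end="; ")
    if 92<=y<=162: L.append(ray(c,np.mean(xs),y,.050)[:2])
f=cv2.fitLine(np.array(L,np.float32),cv2.DIST_HUBER,0,.001,.001).ravel();print("\nbar",f,np.degrees(np.arctan2(f[1],f[0])))
def stray(c,x0,x1,y0,y1):
    hsv=cv2.cvtColor(c["frame"],cv2.COLOR_RGB2HSV)
    for nm,m,z in(("nose",(hsv[...,1]<70)&(hsv[...,2]>110),.010),("black",hsv[...,2]<60,.014)):
        k=np.zeros(m.shape,np.uint8);k[y0:y1,x0:x1]=m[y0:y1,x0:x1]
        q=max(cv2.findContours(k,cv2.RETR_EXTERNAL,cv2.CHAIN_APPROX_NONE)[0],key=cv2.contourArea)
        P=np.array([ray(c,*p[0],z)[:2]*1000 for p in q],np.float32);print(nm,cv2.minAreaRect(P),cv2.boundingRect(q))
stray(c,438,480,120,195)
stray(pickle.load(open("c0.pkl","rb"))["top"],370,400,205,250)
E
```

```text
73 147 151; 74 146 152; 75 145 153; 76 144 154; 77 143 154; 78 143 155; 79 143 155; 171 143 165; 172 143 165; 173 143 166; 174 143 166; 175 143 166; 176 144 165; 177 158 165; 178 159 164; 
bar [ 0.98728555 -0.15895656  0.5917824   0.08068798] -9.146336
nose ((522.4686889648438, -265.47265625), (13.033130645751953, 14.477642059326172), 0.5402749180793762) (456, 132, 13, 11)
black ((494.42962646484375, -257.5626525878906), (25.727434158325195, 50.850303649902344), 82.87356567382812) (446, 141, 24, 42)
nose ((522.6366577148438, -266.2917785644531), (13.76878833770752, 9.097853660583496), 89.123291015625) (382, 214, 7, 5)
black ((490.27093505859375, -259.73974609375), (22.36739730834961, 49.55812072753906), 81.84095001220703) (378, 219, 11, 23)
```

>>> apply_moves([
  [0, 0, 0, 0.419, -0.937, 0.5, 0.3],
  [0, 0, 0, 0.419, -0.937, 0.5, 0.3],
  [0, 0, 0, 0.419, -0.937, 0.5, 0.3],
  [0, 0, 0, 0.419, -0.937, 0.5, 0.3],
  [0, 0, 0, 0.419, -0.937, 0.5, 0.3],
  [0, 0, 0, 0.419, -0.937, 0.5, 0.3],
  [0, 0, 0, 0.419, -0.937, 0.5, 0.3],
  [0, 0, 0, 0, 0, 1, 0.3],
  [0, 0, 0, 0, 0, 1, 0.3],
  [0, 0, 0, 0, 0, 1, 0.3],
])

```text
clock: 5.15
position: [0.5907, 0.0801, 0.1187]
eef_rot: [[0.988, -0.157, 0.0], [-0.157, -0.988, -0.0], [0.0, -0.0, -1.0]]
wrist_force: [0.3, -0.4, 1.0]
opening: 0.0309
finger_force: 0.0
```

>>> apply_moves([
  [0, 0, 0, 0, 0, 1, 0.3],
  [0, 0, 0, 0, 0, 1, 0.3],
  [0, 0, 0, 0, 0, 1, 0.3],
  [0, 0, 0, 0, 0, 0.75, 0.3],
])

```text
clock: 5.65
position: [0.5905, 0.0799, 0.0435]
eef_rot: [[0.988, -0.157, -0.001], [-0.157, -0.988, 0.0], [-0.001, 0.0, -1.0]]
wrist_force: [-0.0, -0.1, 0.5]
opening: 0.0312
finger_force: 0.0
```

>>> apply_moves([
  [0, 0, 0, 0, 0, 0, 1],
  [0, 0, 0, 0, 0, 0, 1],
  [0, 0, 0, 0, 0, 0, 1],
  [0, 0, 0, 0, 0, 0, 1],
])

```text
clock: 6.15
position: [0.5908, 0.0796, 0.0454]
eef_rot: [[0.988, -0.157, 0.002], [-0.157, -0.988, 0.0], [0.002, -0.0, -1.0]]
wrist_force: [1.2, 1.4, 1.9]
opening: 0.009
finger_force: 30.0
```

>>> apply_moves([
  [0, 0, 0, 0, 0.5, 0, 1],
  [0, 0, 0, 0, 0.8, 0, 1],
  [0, 0, 0, 0, 0.8, 0, 1],
  [0, 0, 0, 0, 0.8, 0, 1],
  [0, 0, 0, 0, 0.8, 0, 1],
  [0, 0, 0, 0, 0.8, 0, 1],
  [0, 0, 0, 0, 0.8, 0, 1],
  [0, 0, 0, 0, 0.8, 0, 1],
  [0, 0, 0, 0, 0.8, 0, 1],
])

```text
clock: 7.28
position: [0.5684, -0.0584, 0.0453]
eef_rot: [[0.987, -0.158, 0.001], [-0.158, -0.987, -0.0], [0.001, 0.0, -1.0]]
wrist_force: [1.5, 2.3, 5.9]
opening: 0.0091
finger_force: 30.0
```

>>> apply_moves([
  [0, 0, 0, 0, 0.4, 0, 1],
  [0, 0, 0, 0, 0.4, 0, 1],
  [0, 0, 0, 0, 0.2, 0, 1],
])

```text
clock: 7.65
position: [0.5653, -0.0782, 0.0453]
eef_rot: [[0.987, -0.159, 0.001], [-0.159, -0.987, -0.001], [0.001, 0.0, -1.0]]
wrist_force: [1.5, 1.2, 5.5]
opening: 0.009
finger_force: 30.0
```

>>> apply_moves([
  [0, 0, 0, 0, 0.25, 0, 1],
  [0, 0, 0, 0, 0.25, 0, 1],
  [0, 0, 0, 0, 0.25, 0, 1],
])

```text
clock: 8.02
position: [0.5629, -0.0927, 0.0453]
eef_rot: [[0.987, -0.158, 0.001], [-0.158, -0.987, -0.0], [0.001, 0.0, -1.0]]
wrist_force: [0.5, 1.8, 6.1]
opening: 0.0088
finger_force: 30.0
```

>>> apply_moves([
  [0, 0, 0, 0, 0.25, 0, 1],
  [0, 0, 0, 0, 0.25, 0, 1],
])

```text
clock: 8.28
position: [0.5613, -0.1026, 0.0453]
eef_rot: [[0.987, -0.158, 0.001], [-0.158, -0.987, -0.001], [0.001, 0.0, -1.0]]
wrist_force: [-0.0, 1.5, 6.6]
opening: 0.0088
finger_force: 30.0
```

>>> apply_moves([
  [0, 0, 0, 0, 0.2, 0, 1],
  [0, 0, 0, 0, 0.2, 0, 1],
])

```text
clock: 8.52
position: [0.56, -0.1103, 0.0453]
eef_rot: [[0.987, -0.158, 0.001], [-0.158, -0.987, -0.0], [0.001, -0.0, -1.0]]
wrist_force: [4.8, 19.7, 6.0]
opening: 0.0087
finger_force: 30.0
```

>>> apply_moves([
  [0, 0, 0, 0, 0.2, 0, 1],
  [0, 0, 0, 0, 0.2, 0, 1],
])

```text
clock: 8.78
position: [0.5598, -0.1107, 0.0452]
eef_rot: [[0.987, -0.16, 0.003], [-0.16, -0.987, 0.013], [0.001, -0.014, -1.0]]
wrist_force: [17.6, 57.3, 9.0]
opening: 0.0091
finger_force: 30.0
```

The stop is felt: the force jumped to 57 N with no further travel. I'll ease off, release and rise.

>>> apply_moves([
  [0, 0, 0, 0, -0.36, 0, 1],
  [0, 0, 0, 0, 0, 0, 0.3],
  [0, 0, 0, 0, 0, 0, 0.3],
  [0, 0, 0, 0, 0, 0, 0.3],
])

```text
clock: 9.28
position: [0.5597, -0.1107, 0.0445]
eef_rot: [[0.987, -0.158, -0.001], [-0.158, -0.987, 0.0], [-0.001, 0.0, -1.0]]
wrist_force: [0.9, 0.3, -0.4]
opening: 0.0309
finger_force: 0.0
```

>>> apply_moves([
  [0, 0, 0, 0, 0, -0.8, 0.3],
  [0, 0, 0, 0, 0, -1, 0.3],
  [0, 0, 0, 0, 0, -1, 0.3],
  [0, 0, 0, 0, 0, -1, 0.3],
  [0, 0, 0, 0, 0, -1, 0.3],
  [0, 0, 0, 0, 0, -1, 0.3],
  [0, 0, 0, 0, 0, -1, 0.3],
  [0, 0, 0, 0, 0, -1, 0.3],
  [0, 0, 0, 0, 0, -1, 0.3],
])

```text
clock: 10.4
position: [0.5599, -0.11, 0.2226]
eef_rot: [[0.988, -0.158, 0.001], [-0.158, -0.988, -0.0], [0.001, 0.0, -1.0]]
wrist_force: [0.1, 0.8, -0.7]
opening: 0.0308
finger_force: 0.0
```

```bash
python3 - <<'E'
from station import *
import cv2,numpy as np,pickle
from h import *
s=state();w=capture("wrist");t=capture("top");c=wcam(s,w)
pickle.dump((s,w,t),open("w2.pkl","wb"))
print(s["clock"],s["position"],s["qpos"])
k=cv2.resize(t["frame"][110:240,80:280],(560,364),interpolation=cv2.INTER_CUBIC)
cv2.imwrite("pics/w2.png",np.vstack([w["frame"][:230],k])[:,:,::-1])
E
```

```text
10.4 [ 0.55988304 -0.11003036  0.22256379] [-2.29994611e+01  2.50149033e+01  7.37376995e+01 -6.06301694e-03
  8.11965625e+01  7.60658674e+01]
```

View pics/w2.png

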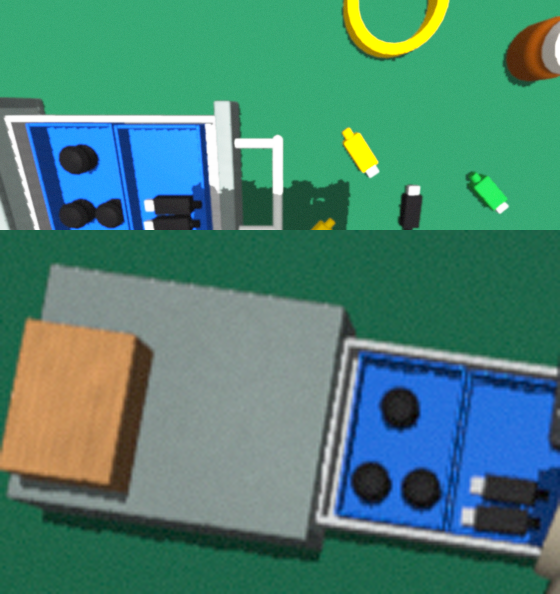

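Picture notes: the drawer is out. The plug bin is the front one, with its two plugs at wrist pixels (172,205) and (172,222). Its half away from the robot is free, around (160,160). The stray is at (411,205) in the same image. I'll measure the target spot and the stray again.

```bash
python3 - <<'E'
import pickle,numpy as np,cv2
from h import *
s,w,t=pickle.load(open("w2.pkl","rb"));c=wcam(s,w)
h=np.array([.5597,-.1107]);a=np.radians(9.1);xu=np.array([np.sin(a),np.cos(a)]);yu=np.array([-np.cos(a),np.sin(a)])
def U(u,v,z):
    p=ray(c,u,v,z)[:2]-h;return np.round([p@xu*1000,p@yu*1000],1)
for n,u,v,z in [("divider",117,170,.047),("front rim",212,170,.047),("plug a body L",154,205,.036),("plug a body R",193,205,.036),("plug a top edge",172,197,.036),("a low edge",172,212,.036),("far rim",165,124,.047),("panel",215,150,.074),("bar",278,180,.05)]: print(n,U(u,v,z))
hsv=cv2.cvtColor(c["frame"],cv2.COLOR_RGB2HSV)
for nm,m,z in(("nose",(hsv[...,1]<70)&(hsv[...,2]>110),.010),("black",hsv[...,2]<60,.014)):
    k=np.zeros(m.shape,np.uint8);k[170:250,390:435]=m[170:250,390:435]
    q=max(cv2.findContours(k,cv2.RETR_EXTERNAL,cv2.CHAIN_APPROX_NONE)[0],key=cv2.contourArea)
    print(nm,cv2.boundingRect(q),cv2.minAreaRect(np.array([ray(c,*p[0],z)[:2]*1000 for p in q],np.float32)))
E
```

```text
divider [167.7 -19. ]
front rim [ 69.4 -19.2]
plug a body L [139.   22.6]
plug a body R [95.7 22.6]
plug a top edge [118.   13.3]
a low edge [119.9  30.9]
far rim [112.7 -65.1]
panel [ 59.5 -43.5]
bar [ 1.1 -9.4]
nose (407, 185, 13, 11) ((522.7015380859375, -265.665283203125), (15.25872802734375, 12.253792762756348), 80.9981689453125)
black (399, 193, 22, 41) ((495.4063720703125, -258.9836120605469), (23.6540470123291, 50.97926330566406), 80.99612426757812)
```

>>> apply_moves([
  [0, 0, 0, -0.232, 0.995, 0, 0],
  [0, 0, 0, -0.232, 0.995, 0, 0],
  [0, 0, 0, -0.232, 0.995, 0.6, 0],
  [0, 0, 0, -0.232, 0.995, 0.6, 0],
  [0, 0, 0, -0.232, 0.995, 1, 0],
  [0, 0, 0, -0.232, 0.995, 1, 0],
  [0, 0, 0, -0.232, 0.995, 1, 0],
  [0, 0, 0, -0.232, 0.995, 1, 0],
  [0, 0, 0, 0, 0, 1, 0],
  [0, 0, 0, 0, 0, 1, 0],
])

```text
clock: 11.75
position: [0.4974, -0.2622, 0.0751]
eef_rot: [[0.987, -0.158, -0.001], [-0.158, -0.987, 0.001], [-0.001, -0.001, -1.0]]
wrist_force: [-0.4, 0.3, 0.0]
opening: 0.0439
finger_force: 0.0
```

```bash
python3 - <<'E'
from station import *
import cv2,numpy as np,pickle
from h import *
s=state();w=capture("wrist");c=wcam(s,w)
print(s["clock"],s["position"])
p=np.array([.498,-.2612,.016])
print("expected body centre px",proj(c,p),"tip centre px",proj(c,[*s["position"][:2],s["position"][2]-.011]))
cv2.imwrite("pics/w3.png",w["frame"][:,:,::-1]);pickle.dump((s,w),open("w3.pkl","wb"))
E
```

```text
11.75 [ 0.49739735 -0.26219233  0.07507787]
expected body centre px [277.18087134 230.89322244] tip centre px [278.86985737 266.74356643]
```

View pics/w3.png

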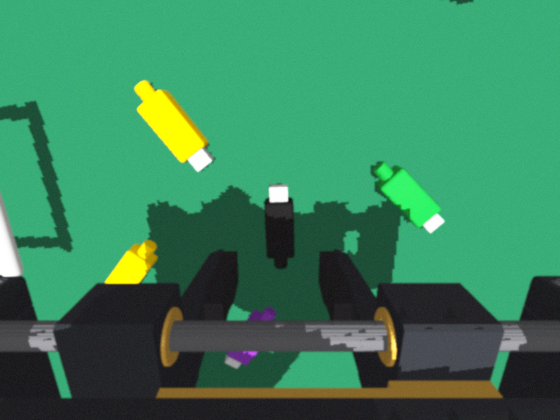

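The black stray is centred between the fingers, with its body at (280,228) against an expected (277,231), and it lines up with the tool. The fingers are clear of the neighbouring plugs. I'll descend and grip.

>>> apply_moves([
  [0, 0, 0, 0, 0, 0.8, 0],
  [0, 0, 0, 0, 0, 0.8, 0],
  [0, 0, 0, 0, 0, 0.8, 0],
  [0, 0, 0, 0, 0, 0.6, 0],
  [0, 0, 0, 0, 0, 0, 1],
  [0, 0, 0, 0, 0, 0, 1],
  [0, 0, 0, 0, 0, 0, 1],
  [0, 0, 0, 0, 0, 0, 1],
], grip_force=20)

```text
clock: 12.8
position: [0.4987, -0.2615, 0.0173]
eef_rot: [[0.988, -0.157, 0.001], [-0.157, -0.988, -0.001], [0.001, 0.001, -1.0]]
wrist_force: [-0.0, -0.3, 1.9]
opening: 0.0197
finger_force: 20.0
```

>>> apply_moves([
  [0, 0, 0, 0, 0, -0.6, 1],
  [0, 0, 0, 0, 0, -1, 1],
  [0, 0, 0, 0, 0, -1, 1],
  [0, 0, 0, 0, 0, -1, 1],
  [0, 0, 0, 0, 0, -1, 1],
  [0, 0, 0, 0, 0, -1, 1],
  [0, 0, 0, 0, 0, -1, 1],
])

```text
clock: 13.68
position: [0.4983, -0.2612, 0.1503]
eef_rot: [[0.988, -0.157, 0.0], [-0.157, -0.988, -0.0], [0.001, 0.0, -1.0]]
wrist_force: [-0.5, -0.7, -1.1]
opening: 0.0195
finger_force: 20.0
```

>>> apply_moves([
  [0, 0, -0.9375, 0, 0, 0, 1],
  [0, 0, -0.9375, 0, 0, 0, 1],
  [0, 0, -0.9375, 0, 0, 0, 1],
  [0, 0, -0.9375, 0, 0, 0, 1],
  [0, 0, -0.9375, 0, 0, 0, 1],
  [0, 0, -0.9375, 0, 0, 0, 1],
  [0, 0, -0.9375, 0, 0, 0, 1],
  [0, 0, -0.9375, 0, 0, 0, 1],
  [0, 0, -0.9375, 0, 0, 0, 1],
  [0, 0, -0.9375, 0, 0, 0, 1],
])

```text
clock: 14.92
position: [0.4983, -0.2612, 0.1496]
eef_rot: [[0.404, 0.915, 0.0], [0.915, -0.404, -0.0], [-0.0, 0.001, -1.0]]
wrist_force: [0.7, 0.1, -0.4]
opening: 0.0197
finger_force: 20.0
```

>>> apply_moves([
  [0, 0, -0.9375, 0, 0, 0, 1],
  [0, 0, -0.9375, 0, 0, 0, 1],
  [0, 0, 0, 0.983, 0.226, 0, 1],
  [0, 0, 0, 0.983, 0.226, 0, 1],
  [0, 0, 0, 0.983, 0.226, 0, 1],
  [0, 0, 0, 0.983, 0.226, 0, 1],
  [0, 0, 0, 0.983, 0.226, 0, 1],
  [0, 0, 0, 0.983, 0.226, 0, 1],
  [0, 0, 0, 0.983, 0.226, 0, 1],
  [0, 0, 0, 0.983, 0.226, 0, 1],
])

```text
clock: 16.18
position: [0.5594, -0.1104, 0.1487]
eef_rot: [[0.157, 0.988, -0.0], [0.988, -0.157, 0.0], [0.0, -0.0, -1.0]]
wrist_force: [-0.8, -0.4, -0.2]
opening: 0.0199
finger_force: 20.0
```

>>> apply_moves([
  [0, 0, 0, 0.983, 0.226, 0, 1],
  [0, 0, 0, 0.983, 0.226, 0, 1],
  [0, 0, 0, 0.983, 0.226, 0, 1],
  [0, 0, 0, 0.983, 0.226, 0, 1],
  [0, 0, 0, 0.983, 0.226, 0, 1],
  [0, 0, 0, 0.983, 0.226, 0, 1],
  [0, 0, 0, 0, 0, 0, 1],
])

```text
clock: 17.05
position: [0.6046, 0.0019, 0.1486]
eef_rot: [[0.156, 0.988, 0.0], [0.988, -0.156, 0.0], [0.0, 0.0, -1.0]]
wrist_force: [-0.2, -0.3, 0.1]
opening: 0.0197
finger_force: 20.0
```

```bash
python3 - <<'E'
from station import *
import cv2,numpy as np,pickle
from h import *
s=state();w=capture("wrist");t=capture("top");c=wcam(s,w)
print(s["clock"],s["position"],s["qpos"],s["opening"],move(s,[.6039,.0007,.15]))
k=cv2.resize(t["frame"][130:240,150:320],(560,362),interpolation=cv2.INTER_CUBIC)
cv2.imwrite("pics/w4.png",np.vstack([cv2.resize(w["frame"],(317,238)).repeat(1,0) if 0 else cv2.copyMakeBorder(cv2.resize(w["frame"],(317,238)),0,0,0,243,0),k])[:,:,::-1])
E
```

```text
17.05 [0.60458351 0.00191943 0.14864354] [-1.10259297e+01  3.20891263e+01  7.42309763e+01  3.13288431e-03
  7.36783048e+01 -2.07649815e+00] 0.01971722251313715 [-0.07 -0.02 -0.07]
```

View pics/w4.png

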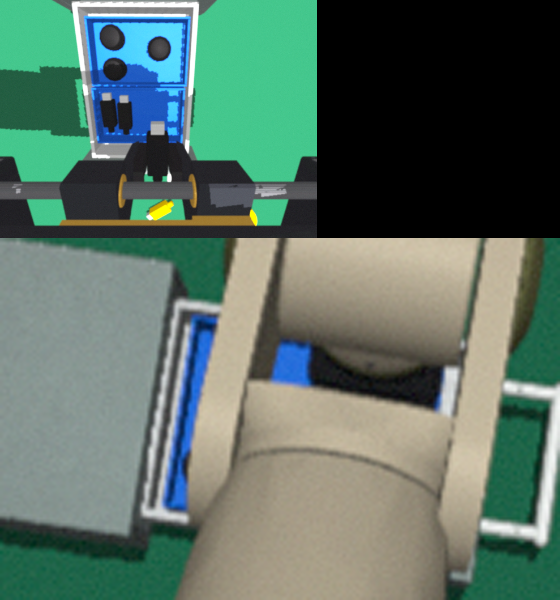

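The wrist view shows the plug bin with its two plugs at (108,110) and (124,112) in the scaled image. The held plug, at column 157, is centred over the free half. I'll lower it and release with a narrow opening.

>>> apply_moves([
  [0, 0, 0, -0.07, 0, 0.8, 1],
  [0, 0, 0, 0, 0, 0.8, 1],
  [0, 0, 0, 0, 0, 0.8, 1],
  [0, 0, 0, 0, 0, 0.8, 1],
  [0, 0, 0, 0, 0, 0.8, 1],
  [0, 0, 0, 0, 0, 0.6, 1],
  [0, 0, 0, 0, 0, 0.5, 1],
  [0, 0, 0, 0, 0, 0.2, 1],
  [0, 0, 0, 0, 0, 0, 1],
])

```text
clock: 18.27
position: [0.6041, -0.0008, 0.0428]
eef_rot: [[0.157, 0.988, 0.0], [0.988, -0.157, -0.0], [0.0, 0.0, -1.0]]
wrist_force: [0.1, -0.8, -0.2]
opening: 0.0196
finger_force: 20.0
```

>>> apply_moves([
  [0, 0, 0, 0, 0, 0.1, 1],
  [0, 0, 0, 0, 0, 0, 0.42],
  [0, 0, 0, 0, 0, 0, 0.42],
  [0, 0, 0, 0, 0, 0, 0.42],
  [0, 0, 0, 0, 0, -0.4, 0.42],
  [0, 0, 0, 0, 0, -0.8, 0.42],
  [0, 0, 0, 0, 0, -1, 0.42],
  [0, 0, 0, 0, 0, -1, 0.42],
  [0, 0, 0, 0, 0, -1, 0.42],
  [0, 0, 0, 0, 0, -1, 0.42],
])

```text
clock: 19.52
position: [0.6041, -0.0008, 0.1468]
eef_rot: [[0.157, 0.988, 0.001], [0.988, -0.157, -0.0], [-0.0, 0.001, -1.0]]
wrist_force: [0.4, -0.3, -0.3]
opening: 0.0254
finger_force: 0.0
```

>>> apply_moves([
  [0, 0, 0, -1, 0, 0, 0.42],
  [0, 0, 0, -1, 0, 0, 0.42],
  [0, 0, 0, -1, 0, 0, 0.42],
  [0, 0, 0, -1, 0, 0, 0.42],
  [0, 0, 0, -1, 0, 0, 1],
  [0, 0, 0, -1, 0, 0, 1],
  [0, 0, 0, -1, 0, 0, 1],
  [0, 0, 0, -1, 0, 0, 1],
])

```text
clock: 20.52
position: [0.5786, -0.1602, 0.1447]
eef_rot: [[0.157, 0.988, 0.0], [0.988, -0.157, 0.0], [0.0, 0.0, -1.0]]
wrist_force: [0.2, 0.2, -0.1]
opening: 0.0005
finger_force: 0.0
```

```bash
python3 - <<'E'
from station import *
import cv2,numpy as np,pickle
s=state();w=capture("wrist")
print(s["clock"],s["position"],s["opening"])
cv2.imwrite("pics/w5.png",w["frame"][:,:,::-1])
E
```

```text
20.525 [ 0.5785957  -0.16015327  0.14474239] 0.000517632003113615
```

View pics/w5.png

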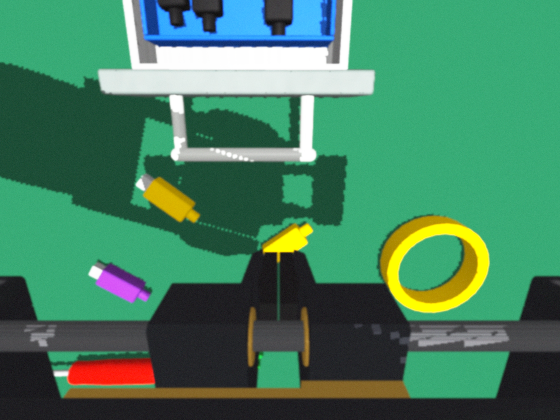

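The stray lies in the free half of the plug bin at (278,12), parallel to the other two at (173,12) and (208,12). The bar runs from (178,155) to (308,155). A yellow plug lies below the tool, so the fingertips stay above 30 mm. I'll push on the middle of the bar with closed fingers.

>>> apply_moves([
  [0, 0, 0, 0, -0.66, 0.5, 1],
  [0, 0, 0, 0, -0.66, 0.6, 1],
  [0, 0, 0, 0, 0, 1, 1],
  [0, 0, 0, 0, 0, 1, 1],
  [0, 0, 0, 0, 0, 1, 1],
  [0, 0, 0, 0, 0, 0.8, 1],
  [0, 0, 0, 0.7, 0, 0, 1],
  [0, 0, 0, 0.5, 0, 0, 1],
  [0, 0, 0, 0.2, 0, 0, 1],
  [0, 0, 0, 0.2, 0, 0, 1],
])

```text
clock: 21.82
position: [0.5581, -0.123, 0.0473]
eef_rot: [[0.157, 0.988, 0.001], [0.988, -0.157, -0.001], [-0.001, 0.001, -1.0]]
wrist_force: [0.2, -3.0, 0.7]
opening: 0.0007
finger_force: 1.2
```

>>> apply_moves([
  [0, 0, 0, 0.2, 0, 0, 1],
  [0, 0, 0, 0.2, 0, 0, 1],
  [0, 0, 0, 0.3, 0, 0, 1],
  [0, 0, 0, 0.4, 0, 0, 1],
  [0, 0, 0, 0.5, 0, 0, 1],
  [0, 0, 0, 0.5, 0, 0, 1],
  [0, 0, 0, 0.5, 0, 0, 1],
  [0, 0, 0, 0.5, 0, 0, 1],
  [0, 0, 0, 0.5, 0, 0, 1],
  [0, 0, 0, 0.5, 0, 0, 1],
])

```text
clock: 23.08
position: [0.5708, -0.0414, 0.0467]
eef_rot: [[0.157, 0.988, -0.0], [0.988, -0.157, 0.0], [0.0, -0.0, -1.0]]
wrist_force: [2.3, -2.8, 0.8]
opening: 0.0005
finger_force: 1.0
```

>>> apply_moves([
  [0, 0, 0, 0.5, 0, 0, 1],
  [0, 0, 0, 0.5, 0, 0, 1],
  [0, 0, 0, 0.5, 0, 0, 1],
  [0, 0, 0, 0.5, 0, 0, 1],
  [0, 0, 0, 0.5, 0, 0, 1],
  [0, 0, 0, 0.5, 0, 0, 1],
  [0, 0, 0, 0.5, 0, 0, 1],
  [0, 0, 0, 0.5, 0, 0, 1],
  [0, 0, 0, 0.4, 0, 0, 1],
  [0, 0, 0, 0.3, 0, 0, 1],
])

```text
clock: 24.32
position: [0.5854, 0.0513, 0.0467]
eef_rot: [[0.157, 0.988, -0.0], [0.988, -0.157, 0.0], [-0.0, -0.0, -1.0]]
wrist_force: [0.7, -2.0, -0.3]
opening: 0.0006
finger_force: 0.8
```

>>> apply_moves([
  [0, 0, 0, 0.2, 0, 0, 1],
  [0, 0, 0, 0.2, 0, 0, 1],
  [0, 0, 0, 0.2, 0, 0, 1],
])

```text
clock: 24.7
position: [0.5873, 0.0627, 0.0467]
eef_rot: [[0.158, 0.988, -0.0], [0.988, -0.158, 0.0], [-0.0, -0.0, -1.0]]
wrist_force: [-0.8, -1.5, 1.0]
opening: 0.0003
finger_force: 0.8
```

>>> apply_moves([
  [0, 0, 0, 0.2, 0, 0, 1],
  [0, 0, 0, 0.2, 0, 0, 1],
  [0, 0, 0, 0.2, 0, 0, 1],
])

```text
clock: 25.08
position: [0.5892, 0.0747, 0.0467]
eef_rot: [[0.157, 0.988, -0.0], [0.988, -0.157, 0.0], [0.0, -0.0, -1.0]]
wrist_force: [-0.7, -1.1, -0.2]
opening: 0.0004
finger_force: 0.8
```

>>> apply_moves([
  [0, 0, 0, 0.15, 0, 0, 1],
  [0, 0, 0, 0.15, 0, 0, 1],
])

```text
clock: 25.32
position: [0.5897, 0.0777, 0.0467]
eef_rot: [[0.157, 0.988, -0.002], [0.988, -0.157, -0.006], [-0.006, -0.001, -1.0]]
wrist_force: [-6.5, -27.4, 3.4]
opening: 0.0005
finger_force: 13.9
```

The force rose to 27 N, so the drawer is against its closed stop. I'll back off, rise and check.

>>> apply_moves([
  [0, 0, 0, -0.5, 0, 0, 1],
  [0, 0, 0, -1, 0, 0, 1],
  [0, 0, 0, -0.5, 0, -0.5, 1],
  [0, 0, 0, 0, 0, -1, 1],
  [0, 0, 0, 0, 0, -1, 1],
  [0, 0, 0, 0, 0, -1, 1],
  [0, 0, 0, 0, 0, -1, 1],
  [0, 0, 0, -1, 0, -1, 1],
  [0, 0, 0, -1, 0, -1, 1],
  [0, 0, 0, -1, 0, 0, 1],
])

```text
clock: 26.58
position: [0.5748, -0.0195, 0.1785]
eef_rot: [[0.157, 0.988, 0.004], [0.988, -0.157, -0.001], [-0.0, 0.004, -1.0]]
wrist_force: [-0.7, -0.9, 0.0]
opening: 0.0005
finger_force: 0.0
```

```bash
python3 - <<'E'
from station import *
import cv2,numpy as np
s=state();w=capture("wrist")["frame"];t=capture("scene")["frame"]
print(s["clock"],s["position"],s["wrist_force"])
cv2.imwrite("pics/w6.png",np.vstack([cv2.resize(w,(400,300)),cv2.resize(t,(400,300),interpolation=cv2.INTER_AREA)])[:,:,::-1])
E
```

```text
26.575 [ 0.57479214 -0.01951607  0.17850217] [-0.71700404 -0.85292572  0.04348479]
```

View pics/w6.png

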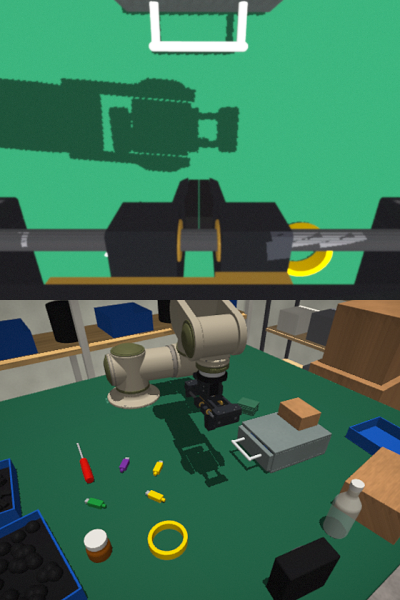

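The scene view shows the drawer flush with its unit, and the other things where they were. I'll check the bar for rebound, then hand in.

```bash
python3 - <<'E'
from station import *
import cv2,numpy as np
from h import *
s=state();c=wcam(s,capture("wrist"));hsv=cv2.cvtColor(c["frame"],cv2.COLOR_RGB2HSV)
m=(hsv[...,1]<60)&(hsv[...,2]>180);v=[y for y in range(40,90) if m[y,277]]
p=ray(c,277,np.mean(v),.05);print(v[0],v[-1],p)
xu=np.array([.158,.987]);print("bar along slide:",p[:2]@xu,"expected shut:",np.array([.592,.0915])@xu,"at stop:",np.array([.5597,-.1107])@xu)
if abs(p[:2]@xu-np.array([.592,.0915])@xu)<.004: print(job_done())
E
```

```text
57 70 [0.59138349 0.09271507 0.05      ]
bar along slide: 0.18494836181218435 expected shut: 0.1838465 at stop: -0.020828300000000004
the job is handed in; nothing more can be done
None
```

I pulled the drawer out to its stop, put the black plug in the free half of the plug bin, pushed the drawer fully shut and handed the job in at about 27 s; no verdict came back.

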